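# Gauge the chain guides for wear

### The arm

A 7-joint arm with a two-finger parallel gripper is mounted at the origin on the work surface. World frame = base frame: x ahead of the robot, y to its left, z up, the work surface at z = 0. Lengths are in m, angles in rad, forces in N, time in s.
With the tool pointing down it reaches from about 0.425 to 0.875 m from the base axis. Payload 4.7 kg.
Tool frame: the origin (TCP) lies on the centre line of the jaws, within the pads' length; the fingertips stand 22 mm ahead of it and the grasp point (between the pads) lies 3 mm ahead of it; z points along the fingers, y is the direction in which the jaws open and shut (so a half turn about z gives the same grasp; the last joint's range is limited). The gripper opens to 87 mm and grips with 3 to 60 N. Pads are 19 mm wide; open, the fingers measure 117 mm over their backs; the gripper's body (75 mm by 190 mm) begins 51 mm behind the grasp point.
Start: joints at [1.286, 0.321, -0.07, 1.45, 0.023, 1.371, -0.057], TCP at [0.191, -0.621, 0.245] pointing down, gripper open.
Joint ranges: [-2.86, 2.86], [-0.3, 2.09], [-1.38, 1.24], [0.06, 2.45], [-1.56, 4.7], [0.09, 2.05], [-2.69, 2.69]. Speed limits (rad/s): [2.57, 2.57, 3.14, 3.14, 3.14, 3.14, 3.14].

### API

Orientations are given as a rotation vector (axis times angle).
In Python, from bench import ctrl, imaging, close_job, finder gives the robot as it stands. The module is installed in compiled form; this text tells all that it offers.
- The arm moves only by the shell command python3 -m jog 'ROWS' [FORCE]. ROWS is JSON, a list that holds one entry, the list of rows, each a list of 7 numbers: the shift along the tool's x, y, z in cm, then the turn, a rotation vector about the tool's x, y, z in degrees, then the finger opening in cm, from 0 to 8.7. In form: [[[dx, dy, dz, ax, ay, az, claw], ...]]. A call has 1 to 12 rows; each row shifts and turns the commanded pose from where the row before left it, along the tool's axes as they then stand; what a row does not reach is not made up. A row lasts 1/10 s, in which the tool goes at most 50 mm and 8.59 degrees, less where a joint would pass 70% of its speed; a pose out of reach is approached as far as the arm can. A call is refused whole if a number of a shift passes 5 or a number of a turn 8.59, either way. A call with a gripper value outside its range is refused whole. The fingers move at their own pace and stop on an object; FORCE is the grip in N (left out, the last holds). Time passes only in rows, so rows that do not move let the fingers close. It gives the time, the measured TCP pose, the force and the opening at its end, in the units of the state.
- ctrl.get_state(): the state, without advancing time (a new reading comes with each control period).
- imaging.get_image(name): name is "side" or "top" or "wrist"; returns a dict with "frame" (384x512x3 uint8, red, green, blue), "intrinsics" (3x3 intrinsics, pixels), "pose" (4x4, takes a point from camera to world coordinates). Camera axes: x right, y down, z forward; pixel columns grow to the right and rows downward; lengths in m; the calibration is good to about 2 mm. A picture is of the moment at which its call begins. There is no depth.
- close_job(): hands the job in, once; it reports no verdict.
Trained networks look in the newest picture that a camera, given by its name, has taken for a name from the list of things; names that differ only in an ending like _2 or _b are one class to them, and where a whole thing is asked for, a point or a joint stands for the part that bears it (a point fixed in the world has none). Each returns a list of dicts, best first, with "conf" (0 to 1); they miss things now and then, are a little off and sometimes report something else, mostly with a low value. They report only what shows in the picture. A call takes as long as a camera call. They do not tell look-alikes from the thing itself.
- finder.trace(label, camera): "region" (384x512 bool, what is visible of it) and "point" ([row, column] as shares, 0 to 1, of the picture: columns of its width, rows of its height, amid what is visible of it).
- finder.spot_point(label, camera): "point" ([row, column] as shares, 0 to 1, of the picture: columns of its width, rows of its height: a listed point, or the origin of a listed thing).
The state is a dict: "time": time; "joint_positions": joint angles; "qd": joint speeds; "joint_torque": joint torques, N m; "position": TCP position; "tool_rot": TCP orientation; "ft_force": force on the tool from outside, world axes, zero at the start; "torque": the same for the moment, N m; "grip_width": opening from 0.0 (shut) to 1.0 (fully open).
Only numpy, scipy, OpenCV 4.12 (cv2) and the standard library are available. Lean on these libraries where they do the work, as an engineer would, in place of code of your own. Each camera call takes 0.05 s, during which the arm holds its last target. There are 200 camera calls.

### The job

One of the three conveyor chain guides on the bench is worn out: at mid-length its groove has become deeper than 10 mm. Find it with the dial depth gauge, setting the base square across the groove at mid-length and pushing down until it sits flat on the guide, and leave the gauge standing there on the worn guide, upright and showing its depth, so that the foreman can see it. Then lay one of the two good guides flat, groove up, in the steel tray for refitting; leave the worn guide and the other good one where they lie, never lay the gauge down or knock it over, and do not disturb the other things on the bench.

Things in the scene. Friction and masses are not known exactly. Their poses are not given: they have to be found in the camera images.
- gauge: Dial depth gauge, 122 mm tall, 0.44 kg, standing upright on its base at the right of the bench. Origin: centre of the base's underside; z up, y along the base bar, x towards the dial face. Steel base bar 22 (x) x 90 (y) x 12 (z) mm, the probe coming out of its middle; above it a thin stem, a round dial housing (z 20 to 76 mm) and a hand grip (z 78 to 122 mm).
- gauge_grip (a point): Middle of the gauge's black rubber hand grip, 100 mm above the underside of the base; axes as the gauge. The grip is 22 (x) x 28 (y) x 44 (z) mm, held from above with the fingers closing along y (or x).
- gauge_dial (a point): Centre of the white dial face, 48 mm above the underside of the base, facing the gauge's +x. The housing is 56 mm in diameter, 22 mm thick. Seen from that side the black needle points straight up at 0 and turns clockwise, one mark per mm, a full turn being 20 mm.
- probe (a joint): How far the 8 mm thick sprung probe stands out below the gauge's base, in m: 0 flush (when the gauge stands on a flat surface; its own weight is enough), 0.018 fully out (gauge lifted). The spring is weak, 1 to 2 N. With the base flat across a groove this is the groove's depth; on a land beside it, about 0.
- guide_a: One of three chain guides that look alike: white plastic bar 160 (x) x 44 (y) x 30 (z) mm, 0.3 kg, loose on the bench. Origin: centre of the underside; x along the bar, z up. A groove 14 mm wide runs along the middle of its top between two flat lands 15 mm wide at z = 30 mm. The guides lie side by side, pointing roughly away from the robot; which is left, middle or right varies.
- guide_b: Another chain guide, same sizes and frame as guide_a. All grooves are 8 mm deep at the ends. A good guide has 8 mm at mid-length too; the worn one 12 to 13 mm over the middle 70 mm (x -35 to 35 mm), sloping up to 8 mm beyond. Any of the three may be the worn one.
- guide_c: Another chain guide, same sizes and frame as guide_a. When the gauge stands on a guide its top is 152 mm above the bench: other things must be carried past above or beside it.
- tray: Open sheet-steel tray, 230 (x) x 130 (y) x 42 (z) mm outside, walls and floor 3 mm thick, 1.5 kg, at the left of the bench. Origin: centre of its underside; x along its length. A guide lies in it lengthwise.
- sprocket: Bystander: a dark steel chain sprocket lying flat, 122 mm in diameter, hub 26 mm high; origin at the centre of its underside.
- wrench: Bystander: a steel wrench about 200 mm long lying on the bench; origin near its middle.
- grease_tin: Bystander: a grey tin, 72 mm in diameter, 85 mm tall; origin at the centre of its underside.
Not all that is in view belongs to the job. Leave any turquoise look-alike of the guide_b alone.

How it is judged:
On the way:
1. the gauge stands flat across the worn guide near mid-length, its probe on the floor of the groove showing the worn depth (value of joint probe between 0.011 and 0.014 m and ((z of gauge in the frame of guide_a between 0.0285 and 0.0312 m and x of gauge in the frame of guide_a between -0.035 and 0.035 m and angle between the z axis of gauge and the z axis of guide_a, either way round below 0.04 rad and angle between the y axis of gauge and the y axis of guide_a, either way round below 0.35 rad) or (z of gauge in the frame of guide_b between 0.0285 and 0.0312 m and x of gauge in the frame of guide_b between -0.035 and 0.035 m and angle between the z axis of gauge and the z axis of guide_b, either way round below 0.04 rad and angle between the y axis of gauge and the y axis of guide_b, either way round below 0.35 rad) or (z of gauge in the frame of guide_c between 0.0285 and 0.0312 m and x of gauge in the frame of guide_c between -0.035 and 0.035 m and angle between the z axis of gauge and the z axis of guide_c, either way round below 0.04 rad and angle between the y axis of gauge and the y axis of guide_c, either way round below 0.35 rad))), for 0.3 s.
At the end, for the whole second after the job is handed in: Gauge at rest by itself, flat (1.2 mm, 0.04 rad) and roughly square (0.35 rad) across the worn guide within 35 mm of mid-length, probe at 11 to 14 mm; one good guide flat (0.1 rad), groove up, at rest on the tray's floor; the worn and the other good guide within 20 mm of where they lay (value of joint probe between 0.011 and 0.014 m and linear speed of gauge below 0.02 m/s and ((z of gauge in the frame of guide_a between 0.0285 and 0.0312 m and x of gauge in the frame of guide_a between -0.035 and 0.035 m and angle between the z axis of gauge and the z axis of guide_a, either way round below 0.04 rad and angle between the y axis of gauge and the y axis of guide_a, either way round below 0.35 rad and distance of guide_a from where it was at the start of the episode below 0.02 m) or (z of gauge in the frame of guide_b between 0.0285 and 0.0312 m and x of gauge in the frame of guide_b between -0.035 and 0.035 m and angle between the z axis of gauge and the z axis of guide_b, either way round below 0.04 rad and angle between the y axis of gauge and the y axis of guide_b, either way round below 0.35 rad and distance of guide_b from where it was at the start of the episode below 0.02 m) or (z of gauge in the frame of guide_c between 0.0285 and 0.0312 m and x of gauge in the frame of guide_c between -0.035 and 0.035 m and angle between the z axis of gauge and the z axis of guide_c, either way round below 0.04 rad and angle between the y axis of gauge and the y axis of guide_c, either way round below 0.35 rad and distance of guide_c from where it was at the start of the episode below 0.02 m)) and ((x of guide_a in the frame of tray between -0.06 and 0.06 m and y of guide_a in the frame of tray between -0.06 and 0.06 m and height (world z) of guide_a below 0.008 m and angle between guide_a's own z axis and vertical below 0.1 rad and linear speed of guide_a below 0.02 m/s) or (x of guide_b in the frame of tray between -0.06 and 0.06 m and y of guide_b in the frame of tray between -0.06 and 0.06 m and height (world z) of guide_b below 0.008 m and angle between guide_b's own z axis and vertical below 0.1 rad and linear speed of guide_b below 0.02 m/s) or (x of guide_c in the frame of tray between -0.06 and 0.06 m and y of guide_c in the frame of tray between -0.06 and 0.06 m and height (world z) of guide_c below 0.008 m and angle between guide_c's own z axis and vertical below 0.1 rad and linear speed of guide_c below 0.02 m/s)) and ((distance of each of guide_a, guide_b from where it was at the start of the episode below 0.02 m and angle between each of guide_a, guide_b's own z axis and vertical below 0.1 rad) or (distance of each of guide_b, guide_c from where it was at the start of the episode below 0.02 m and angle between each of guide_b, guide_c's own z axis and vertical below 0.1 rad) or (distance of each of guide_a, guide_c from where it was at the start of the episode below 0.02 m and angle between each of guide_a, guide_c's own z axis and vertical below 0.1 rad))); the robot touches nothing.
It fails at once if the gauge is knocked over or laid down (tilted more than 0.5 rad) (angle between gauge's own z axis and vertical above 0.5 rad).
It fails at once if the sprocket, the wrench or the grease tin is shifted more than 20 mm (distance of any of sprocket, wrench, grease_tin from where it was at the start of the episode above 0.02 m).
It fails at once if the tray is shoved more than 40 mm (distance of tray from where it was at the start of the episode above 0.04 m).
It also fails if it takes over 56 s, if anything falls off the work surface, if the arm or the gripper's body presses on something with over 40 N, if the wrist force passes 120 N, or if a joint passes its speed limit or range.

## Working session

There is one attempt and no reset: what is moved stays moved. The work goes in short steps, Python scripts to look and compute and a shell command to move; the robot and the scene stay as the last step left them, time stands still between calls to the robot, and variables do not carry over. Pictures are saved under pics/ and viewed, about 8 in all and at most 12, crops included, and the job is handed in when it is done.

```bash
mkdir -p pics; cat > h.py <<'E'
import numpy as np, cv2
from scipy.spatial.transform import Rotation as R
from bench import ctrl, imaging, close_job, finder
def snap(cam,fn=None):
    d=imaging.get_image(cam)
    if fn: cv2.imwrite('pics/'+fn,cv2.cvtColor(np.asarray(d['frame']),cv2.COLOR_RGB2BGR))
    return d
def ray(d,uv,z):
    K=np.array(d['intrinsics']);T=np.array(d['pose'])
    v=T[:3,:3]@np.linalg.inv(K)@np.array([uv[0],uv[1],1.]);o=T[:3,3]
    return o+v*(z-o[2])/v[2]
def proj(d,p):
    K=np.array(d['intrinsics']);T=np.array(d['pose'])
    c=T[:3,:3].T@(np.array(p)-T[:3,3]);q=K@c;return q[:2]/q[2]
def rect(d,reg,z):
    ys,xs=np.nonzero(reg); c=cv2.convexHull(np.c_[xs,ys].astype(np.float32))[:,0]
    w=np.array([ray(d,p,z)[:2] for p in c]).astype(np.float32)
    return cv2.minAreaRect(w*1000)
def st():
    s=ctrl.get_state();print('t',s['time'],'p',np.round(s['position'],4),'R',np.round(R.from_rotvec(s['tool_rot']).as_matrix(),3).tolist(),'F',np.round(s['ft_force'],1),'g',round(s['grip_width'],3))
    return s
E
python3 - <<'E'
from h import *
st()
d=snap('top','top1.png')
for n,z in [('gauge',.1),('guide_a',.03),('tray',.042),('sprocket',0.01),('wrench',0.005),('grease_tin',.085)]:
    for r in finder.trace(n,'top'):
        p=r['point'];uv=(p[1]*512,p[0]*384)
        print(n,round(r['conf'],2),np.round(uv),np.round(ray(d,uv,z)[:2],3),[np.round(x,1) for x in rect(d,np.array(r['region']),z)])
for n,z in [('gauge_grip',.1),('gauge_dial',.048),('gauge',0),('guide_a',0),('tray',0)]:
    for r in finder.spot_point(n,'top'):
        p=r['point'];uv=(p[1]*512,p[0]*384);print('spot',n,round(r['conf'],2),np.round(uv),np.round(ray(d,uv,z)[:2],3))
snap('side','side1.png')
print(np.round(d['pose'],3).tolist())
E
```

```text
t 0.0 p [ 0.1911 -0.6207  0.2435] R [[0.956, 0.294, -0.001], [0.294, -0.956, 0.002], [-0.0, -0.002, -1.0]] F [0.3 0.3 0.5] g 1.0
gauge 0.95 [379. 182.] [ 0.538 -0.293] [array([ 534.7, -282.7]), array([83.1, 34.5]), np.float64(80.3)]
guide_a 0.91 [247. 207.] [0.48  0.038] [array([483.8,  41.4]), array([ 41.6, 155.6]), np.float64(84.2)]
guide_a 0.9 [300. 260.] [ 0.34  -0.101] [array([ 342.4, -104.5]), array([160.5,  46. ]), np.float64(22.1)]
guide_a 0.83 [310. 181.] [ 0.547 -0.13 ] [array([ 548. , -128.2]), array([ 50.7, 160.7]), np.float64(89.2)]
guide_a 0.68 [187. 203.] [0.489 0.196] [array([480.2, 190.1]), array([ 47.1, 159. ]), np.float64(89.1)]
guide_a 0.66 [387. 270.] [ 0.311 -0.33 ] [array([ 312.9, -329.7]), array([168.4,  51. ]), np.float64(83.1)]
guide_a 0.61 [162. 298.] [0.244 0.261] [array([242.4, 258.7]), array([164.7,  50.4]), np.float64(86.8)]
tray 0.96 [120. 192.] [0.52 0.37] [array([514.7, 369.2]), array([143.5, 229.9]), np.float64(84.9)]
sprocket 0.71 [193. 104.] [0.76  0.185] [array([755.7, 180. ]), array([113.3, 104.9]), np.float64(59.4)]
sprocket 0.2 [190. 204.] [0.
[... 306 characters left out ...]
 119.] [ 0.701 -0.26 ] [array([ 698.9, -266.4]), array([67.1, 88.6]), np.float64(44.5)]
spot gauge_grip 0.96 [384. 183.] [ 0.535 -0.307]
spot gauge_dial 0.77 [380. 178.] [ 0.554 -0.312]
spot gauge 0.89 [373. 185.] [ 0.539 -0.306]
spot gauge 0.32 [308. 181.] [ 0.551 -0.129]
spot guide_a 0.89 [186. 208.] [0.479 0.205]
spot guide_a 0.81 [163. 299.] [0.236 0.265]
spot guide_a 0.8 [384. 271.] [ 0.306 -0.331]
spot guide_a 0.77 [300. 260.] [ 0.337 -0.105]
spot guide_a 0.73 [311. 183.] [ 0.545 -0.135]
spot guide_a 0.71 [248. 205.] [0.485 0.035]
spot tray 0.97 [123. 192.] [0.522 0.374]
[[-0.005, -0.998, 0.063, 0.444], [-1.0, 0.004, -0.012, 0.022], [0.011, -0.063, -0.998, 1.225], [0.0, 0.0, 0.0, 1.0]]
```

View pics/top1.png

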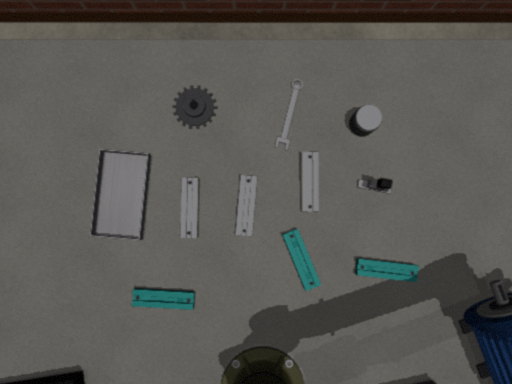

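View pics/side1.png

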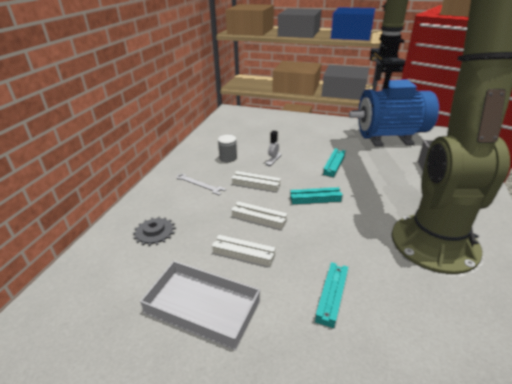

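The three white guides are at about px (189,208), (247,205) and (310,181). The turquoise bars are look-alikes. The gauge is at (375,184), the tray at (122,195). Next I move closer to the gauge and look through the wrist camera.

```bash
python3 -m jog '[[[4,-1.8,0,0,0,0,8.7],[4,-1.8,0,0,0,0,8.7],[4,-1.8,0,0,0,0,8.7],[4,-1.8,0,0,0,0,8.7],[4,-1.8,0,0,0,0,8.7],[4,-1.8,0,0,0,0,8.7],[4,-1.8,0,0,0,0,8.7],[4,-1.8,0,0,0,0,8.7],[0,0,0,0,0,8.5,8.7],[0,0,0,0,0,8.5,8.7],[0,0,0,0,0,0,8.7]]]'
python3 - <<'E'
from h import *
st()
d=snap('wrist','w1.png');print(np.round(d['pose'],3).tolist())
for n,z in [('gauge_grip',.1),('gauge_dial',.048),('gauge',0)]:
    for r in finder.spot_point(n,'wrist'):
        p=r['point'];uv=(p[1]*512,p[0]*384);print('spot',n,round(r['conf'],2),np.round(uv),np.round(ray(d,uv,z)[:2],3))
E
```

```text
time: 1.75
position: [0.455, -0.3891, 0.2446]
tool_rot: [3.141, 0.004, -0.0]
ft_force: [0.4, -0.6, -0.2]
grip_width: 1.0
t 1.75 p [ 0.455  -0.3891  0.2446] R [[1.0, 0.002, -0.0], [0.002, -1.0, -0.0], [-0.0, 0.0, -1.0]] F [ 0.4 -0.6 -0.2] g 1.0
[[0.003, -0.954, -0.301, 0.538], [-1.0, -0.003, -0.001, -0.39], [0.0, 0.301, -0.954, 0.385], [0.0, 0.0, 0.0, 1.0]]
spot gauge_grip 0.78 [171. 105.] [ 0.532 -0.31 ]
spot gauge_dial 0.74 [183.  91.] [ 0.547 -0.311]
spot gauge 0.66 [189. 103.] [ 0.534 -0.306]
```

View pics/w1.png

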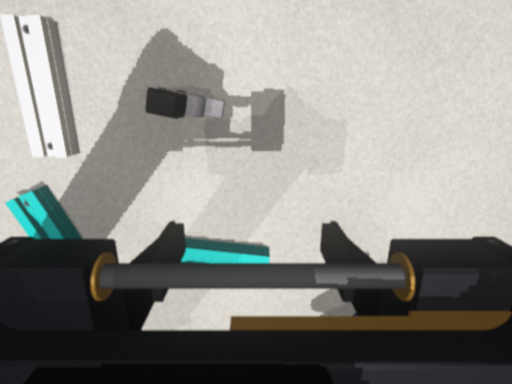

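The gauge's grip is at px (167,102) and its base end at (215,106), and it is nearly aligned with the tool. I'll fit its pose to the traced mask.

```bash
cat >> h.py <<'E'
from scipy.optimize import minimize
def box(sx,sy,z0,z1): return np.array([[a*sx/2,b*sy/2,z] for a in(-1,1) for b in(-1,1) for z in(z0,z1)])
_t=np.linspace(0,2*np.pi,24)
GAUGE=[box(.022,.09,0,.012),box(.022,.028,.078,.122),np.array([[s,.028*np.cos(t),.048+.028*np.sin(t)] for t in _t for s in(-.011,.011)])]
GUIDE=[box(.16,.044,0,.03)]
TRAY=[box(.23,.13,0,.042)]
def fit(d,reg,parts,x0,z=0,S=4):
    reg=cv2.resize(np.asarray(reg).astype(np.float32),None,fx=S,fy=S)>.5
    def mask(q):
        m=np.zeros(reg.shape,np.uint8);c,s=np.cos(q[2]),np.sin(q[2])
        for P in parts:
            W=P@np.array([[c,s,0],[-s,c,0],[0,0,1]])+[q[0],q[1],z]
            uv=np.array([proj(d,w) for w in W])*S
            cv2.fillConvexPoly(m,cv2.convexHull(np.round(uv).astype(np.int32)),1)
        return m>0
    def f(q):
        m=mask(q);return 1-(m&reg).sum()/max(1,(m|reg).sum())
    best=None
    for y in (-.15,0,.15):
        x=np.array(x0)+[0,0,y]
        r=minimize(f,x,method='Nelder-Mead',options=dict(initial_simplex=[x,x+[.01,0,0],x+[0,.01,0],x+[0,0,.1]],xatol=2e-4,fatol=1e-4))
        if best is None or r.fun<best.fun: best=r
    return np.round(best.x,4),round(1-best.fun,3)
E
python3 - <<'E'
from h import *
d=snap('wrist')
for r in finder.trace('gauge','wrist')[:1]: print(r['conf'],fit(d,r['region'],GAUGE,[.535,-.308,0]))
d=snap('top')
for r in finder.trace('gauge','top')[:1]: print(r['conf'],fit(d,r['region'],GAUGE,[.535,-.308,0]))
for r in finder.trace('guide_a','top'):
    b=rect(d,r['region'],.03)[0];x=[b[0]/1000,b[1]/1000,0]
    if x[0]>.4 : print(r['conf'],fit(d,r['region'],GUIDE,x))
r=finder.trace('tray','top')[0]; print('tray',fit(d,r['region'],TRAY,[.515,.369,0]))
E
```

```text
0.8 (array([ 0.5352, -0.3087, -0.2071]), np.float64(0.938))
0.92 (array([ 0.5346, -0.307 , -0.1759]), np.float64(0.91))
0.85 (array([ 0.5459, -0.1308, -0.0135]), np.float64(0.963))
0.63 (array([ 0.4851,  0.0391, -0.0763]), np.float64(0.91))
0.61 (array([ 4.786e-01,  1.910e-01, -4.000e-04]), np.float64(0.946))
tray (array([ 0.515,  0.369, -0.15 ]), np.float64(0.0))
```

```bash
python3 -m jog '[[[4,-4,0,0,0,0,8.7],[4,-4.1,0,0,0,0,8.7],[0,0,0,0,0,5.5,8.7],[0,0,0,0,0,5.5,8.7],[0,0,4,0,0,0,8.7],[0,0,4,0,0,0,8.7],[0,0,4,0,0,0,8.7],[0,0,2,0,0,0,8.7],[0,0,0,0,0,0,8.7]]]' 
python3 - <<'E'
from h import *
st(); snap('wrist','w2.png')
E
```

```text
time: 3.15
position: [0.5224, -0.3169, 0.1007]
tool_rot: [-3.124, 0.297, 0.01]
ft_force: [-0.5, 0.1, 0.4]
grip_width: 0.997
t 3.15 p [ 0.5224 -0.3169  0.1007] R [[0.982, -0.188, -0.006], [-0.188, -0.982, 0.004], [-0.007, -0.003, -1.0]] F [-0.5  0.1  0.4] g 0.997
```

View pics/w2.png

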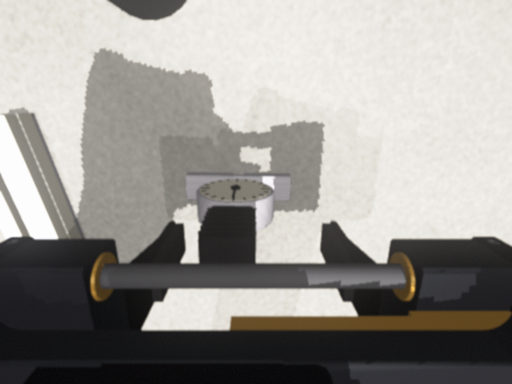

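The gauge is square to the tool, with the grip at px col 227 against jaw centre 253. The dial is readable at (235,190). I'll correct by about 1 cm and grip.

```bash
python3 -m jog '[[[0.6,-0.6,-0.4,0,0,0,8.7],[0.5,-0.5,0,0,0,0,8.7],[0,0,0,0,0,0,8.7],[0,0,0,0,0,0,2.0],[0,0,0,0,0,0,2.0],[0,0,0,0,0,0,2.0],[0,0,0,0,0,0,2.0],[0,0,0,0,0,0,2.0]]]' 30
python3 -c "
from h import *
st()"
```

```text
time: 4.0
position: [0.5376, -0.3095, 0.1085]
tool_rot: [3.127, -0.298, -0.0]
ft_force: [0.2, -0.1, -0.3]
grip_width: 0.634
t 4.0 p [ 0.5376 -0.3095  0.1085] R [[0.982, -0.189, -0.0], [-0.189, -0.982, -0.0], [-0.0, 0.0, -1.0]] F [ 0.2 -0.1 -0.3] g 0.634
```

```bash
python3 -m jog '[[[0,0,0.4,0,0,0,2.0],[0,0,0,0,0,0,2.0],[0,0,0,0,0,0,2.0],[0,0,0,0,0,0,2.0],[0,0,0,0,0,0,2.0],[0,0,0,0,0,0,2.0]]]' 30
python3 -c "
from h import *
st()"
```

```text
time: 4.6
position: [0.5377, -0.309, 0.1042]
tool_rot: [-3.127, 0.297, 0.001]
ft_force: [1.1, 0.5, -1.9]
grip_width: 0.319
t 4.6 p [ 0.5377 -0.309   0.1042] R [[0.982, -0.188, -0.0], [-0.188, -0.982, 0.001], [-0.0, -0.001, -1.0]] F [ 1.1  0.5 -1.9] g 0.319
```

```bash
python3 -m jog '[[[0,0,-2,0,0,0,2.0],[0,0,-3,0,0,0,2.0],[0,0,-3,0,0,0,2.0],[-0.5,-3.5,0,0,0,0,2.0],[-0.5,-3.5,0,0,0,0,2.0],[-0.5,-3.5,0,0,0,0,2.0],[-0.5,-3.5,0,0,0,0,2.0],[-0.5,-3.5,0,0,0,0,2.0],[0,0,0,0,0,-5,2.0],[0,0,0,0,0,-5,2.0],[0,0,0,0,0,0,2.0]]]' 30
python3 - <<'E'
from h import *
st(); d=snap('wrist','w3.png')
for r in finder.trace('guide_a','wrist'): print(r['conf'],r['point'],fit(d,r['region'],GUIDE,[.546,-.131,0]))
r=finder.trace('gauge','wrist')
if r: print(r[0]['conf'],fit(d,r[0]['region'],GAUGE,[.54,-.131,0],z=.08))
E
```

```text
time: 5.7
position: [0.5456, -0.1329, 0.1839]
tool_rot: [3.141, -0.023, -0.002]
ft_force: [0.4, -0.4, -4.6]
grip_width: 0.322
t 5.7 p [ 0.5456 -0.1329  0.1839] R [[1.0, -0.015, -0.002], [-0.015, -1.0, -0.0], [-0.001, 0.0, -1.0]] F [ 0.4 -0.4 -4.6] g 0.322
0.85 [0.793, 0.4504] (array([ 0.546, -0.131, -0.15 ]), np.float64(0.0))
0.66 [0.3815, 0.4863] (array([ 0.5486, -0.1306, -0.0109]), np.float64(0.616))
0.62 [0.5716, 0.0076] (array([ 0.546, -0.131, -0.15 ]), np.float64(0.0))
0.59 [0.8464, 0.8451] (array([ 0.546, -0.131, -0.15 ]), np.float64(0.0))
0.56 [0.5294, 0.2012] (array([ 0.546, -0.131, -0.15 ]), np.float64(0.0))
0.8 (array([ 0.543 , -0.1336, -0.0264]), np.float64(0.709))
```

View pics/w3.png

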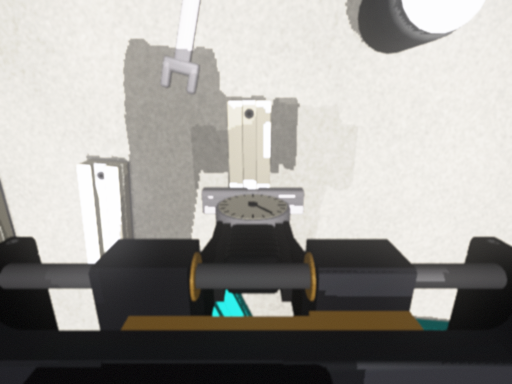

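Here the middle of the gauge base is at px (253,200) and the guide centre at col 250. The dial is at about 18 mm (probe out). I'll shift +3 mm in y and descend.

```bash
python3 -m jog '[[[0.3,-0.27,0,0,0,0,2.0],[0,0,2,0,0,0,2.0],[0,0,2,0,0,0,2.0],[0,0,0.5,0,0,0,2.0],[0,0,0.3,0,0,0,2.0],[0,0,0.2,0,0,0,2.0],[0,0,0.1,0,0,0,2.0],[0,0,0,0,0,0,2.0]]]' 30
python3 - <<'E'
from h import *
st(); d=snap('wrist');f=d['frame'][150:250,190:320]
cv2.imwrite('pics/d1.png',cv2.cvtColor(cv2.resize(f,None,fx=5,fy=5,interpolation=cv2.INTER_CUBIC),cv2.COLOR_RGB2BGR))
E
```

```text
time: 6.65
position: [0.5497, -0.1302, 0.1342]
tool_rot: [3.141, -0.024, 0.002]
ft_force: [-0.8, 0.3, -3.3]
grip_width: 0.32
t 6.65 p [ 0.5497 -0.1302  0.1342] R [[1.0, -0.015, 0.001], [-0.015, -1.0, -0.0], [0.001, 0.0, -1.0]] F [-0.8  0.3 -3.3] g 0.32
```

View pics/d1.png

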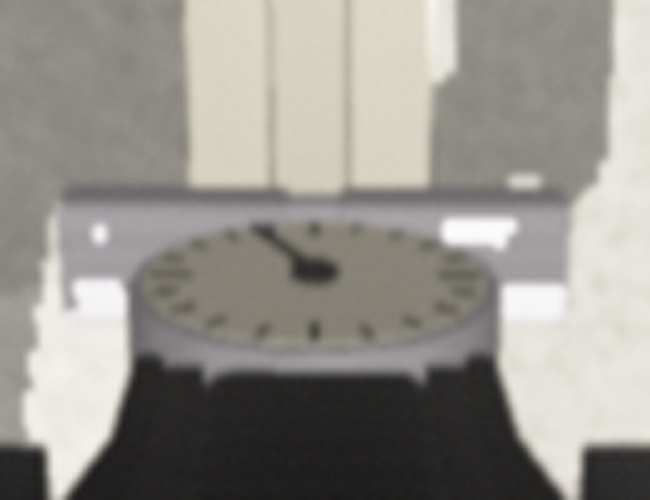

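The dial appears upside down, with 0 at the bottom mark (315,330) and 10 at the top mark. The needle at (258,228) reads about 8.5 mm with the base just short of seated, so the right guide is good. Next is the middle guide.

```bash
python3 -m jog '[[[0,0,-2,0,0,0,2.0],[0,0,-3,0,0,0,2.0],[-1.3,-3.4,0,0,0,0,2.0],[-1.3,-3.4,0,0,0,0,2.0],[-1.3,-3.4,0,0,0,0,2.0],[-1.4,-3.3,0,0,0,0,2.0],[-1.4,-3.3,0,0,0,0,2.0],[0,0,0,0,0,3.5,2.0],[0,0,0,0,0,0,2.0]]]' 30
python3 - <<'E'
from h import *
st(); d=snap('wrist','w4.png')
for r in finder.trace('guide_a','wrist'): print(r['conf'],r['point'],fit(d,r['region'],GUIDE,[.485,.039,-.07]))
r=finder.trace('gauge','wrist')
if r: print(r[0]['conf'],fit(d,r[0]['region'],GAUGE,[.485,.039,-.07],z=.08))
E
```

```text
time: 7.6
position: [0.4849, 0.0398, 0.1841]
tool_rot: [3.138, -0.116, 0.003]
ft_force: [0.4, -0.8, -4.4]
grip_width: 0.32
t 7.6 p [0.4849 0.0398 0.1841] R [[0.997, -0.074, 0.002], [-0.074, -0.997, -0.001], [0.002, 0.001, -1.0]] F [ 0.4 -0.8 -4.4] g 0.32
0.9 [0.2583, 0.8039] (array([ 0.485,  0.039, -0.22 ]), np.float64(0.0))
0.87 [0.5943, 0.6979] (array([ 0.485,  0.039, -0.22 ]), np.float64(0.0))
0.74 [0.4518, 0.2295] (array([ 0.485,  0.039, -0.22 ]), np.float64(0.0))
0.21 [0.4906, 0.0197] (array([ 0.485,  0.039, -0.22 ]), np.float64(0.0))
0.61 (array([ 0.4829,  0.0392, -0.0736]), np.float64(0.696))
```

View pics/w4.png

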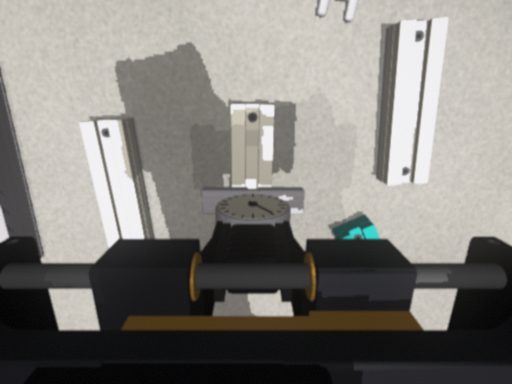

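The middle guide is centred at px col 252 under the gauge (253). I'll nudge 1 mm and descend.

```bash
python3 -m jog '[[[0,-0.1,0,0,0,0,2.0],[0,0,2,0,0,0,2.0],[0,0,2,0,0,0,2.0],[0,0,0.5,0,0,0,2.0],[0,0,0.3,0,0,0,2.0],[0,0,0.2,0,0,0,2.0],[0,0,0.1,0,0,0,2.0],[0,0,0.05,0,0,0,2.0],[0,0,0,0,0,0,2.0]]]' 30
python3 - <<'E'
from h import *
st(); d=snap('wrist');f=d['frame'][150:250,190:320]
cv2.imwrite('pics/d2.png',cv2.cvtColor(cv2.resize(f,None,fx=5,fy=5,interpolation=cv2.INTER_CUBIC),cv2.COLOR_RGB2BGR))
E
```

```text
time: 8.65
position: [0.4856, 0.0397, 0.1337]
tool_rot: [3.139, -0.12, 0.002]
ft_force: [-2.8, -0.3, 4.7]
grip_width: 0.315
t 8.65 p [0.4856 0.0397 0.1337] R [[0.997, -0.076, 0.001], [-0.076, -0.997, -0.001], [0.002, 0.001, -1.0]] F [-2.8 -0.3  4.7] g 0.315
```

View pics/d2.png

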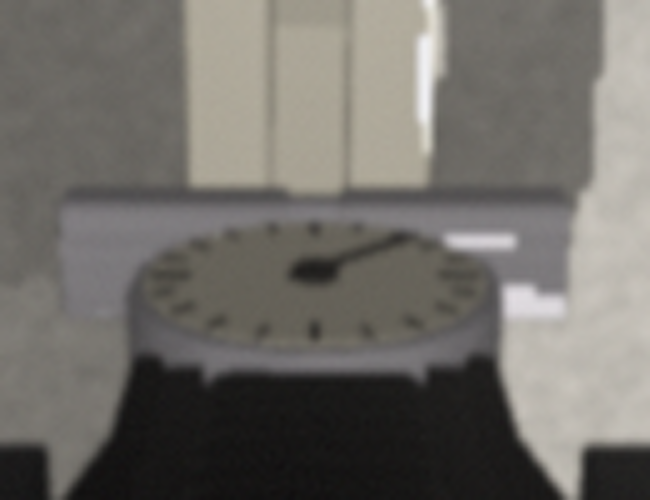

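The needle now lies past 10 at px (408,235), reading about 12.3 mm, with the base seated and 5 N pressing. The middle guide is the worn one, so I'll release the gauge here and rise.

```bash
python3 -m jog '[[[0,0,-0.05,0,0,0,6.0],[0,0,0,0,0,0,6.0],[0,0,0,0,0,0,6.0],[0,0,0,0,0,0,6.0],[0,0,0,0,0,0,6.0],[0,0,-1,0,0,0,6.0],[0,0,-2,0,0,0,6.0],[0,0,-4,0,0,0,6.0],[0,0,-4,0,0,0,8.7],[0,0,0,0,0,0,8.7]]]'
python3 - <<'E'
from h import *
st(); d=snap('wrist','w5.png')
r=finder.trace('gauge','wrist')
if r: print(r[0]['conf'],fit(d,r[0]['region'],GAUGE,[.485,.039,-.07],z=.03))
d=snap('top')
for r in finder.trace('tray','top'):
  x=rect(d,r['region'],.042);print(r['conf'],x); print(fit(d,r['region'],TRAY,[.515,.369,-.0]))
for r in finder.trace('guide_a','top'):
    b=rect(d,r['region'],.03)[0];x=[b[0]/1000,b[1]/1000,0]
    if x[0]>.4 : print(r['conf'],fit(d,r['region'],GUIDE,x))
E
```

```text
time: 9.7
position: [0.4883, 0.0405, 0.249]
tool_rot: [3.139, -0.12, 0.017]
ft_force: [0.6, -0.6, 0.8]
grip_width: 0.793
t 9.7 p [0.4883 0.0405 0.249 ] R [[0.997, -0.076, 0.011], [-0.076, -0.997, -0.0], [0.011, -0.0, -1.0]] F [ 0.6 -0.6  0.8] g 0.793
0.82 (array([ 0.483 ,  0.0383, -0.0753]), np.float64(0.949))
0.9 ((514.7337646484375, 368.8316650390625), (145.3487548828125, 235.10023498535156), 85.51273345947266)
(array([ 0.5141,  0.3731, -0.0923]), np.float64(0.973))
0.61 (array([0.4792, 0.1927, 0.0194]), np.float64(0.892))
```

View pics/w5.png

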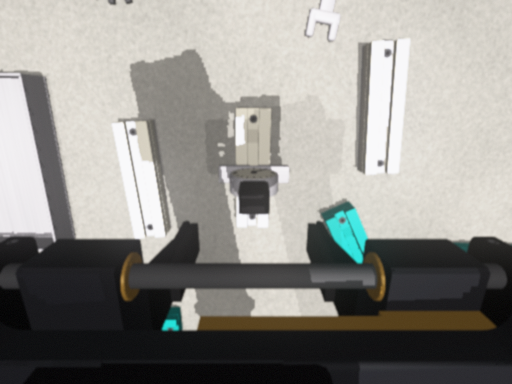

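The gauge stands upright across the middle guide at px (254,185). I'll take the left guide, which is nearest the tray.

```bash
python3 -m jog '[[[-0.5,-3,0,0,0,0,8.7],[-0.5,-4,0,0,0,0,8.7],[-0.5,-4,0,0,0,0,8.7],[-0.5,-4.1,0,0,0,0,8.7],[0,0,0,0,0,-4.4,8.7],[0,0,0,0,0,0,8.7]]]'
python3 - <<'E'
from h import *
st(); d=snap('wrist','w6.png')
for r in finder.trace('guide_a','wrist'): print(r['conf'],r['point'],fit(d,r['region'],GUIDE,[.479,.192,0]))
E
```

```text
time: 10.55
position: [0.4755, 0.193, 0.2412]
tool_rot: [3.141, 0.006, -0.004]
ft_force: [-0.4, -1.1, -0.4]
grip_width: 0.999
t 10.55 p [0.4755 0.193  0.2412] R [[1.0, 0.004, -0.003], [0.004, -1.0, -0.0], [-0.003, 0.0, -1.0]] F [-0.4 -1.1 -0.4] g 0.999
0.93 [0.4128, 0.4955] (array([ 0.4796,  0.1908, -0.0205]), np.float64(0.96))
0.82 [0.5719, 0.8791] (array([ 0.479,  0.192, -0.15 ]), np.float64(0.0))
0.78 [0.325, 0.9789] (array([ 0.479,  0.192, -0.15 ]), np.float64(0.0))
0.77 [0.3708, 0.7176] (array([ 0.479,  0.192, -0.15 ]), np.float64(0.0))
0.74 [0.801, 0.4027] (array([ 0.479,  0.192, -0.15 ]), np.float64(0.0))
```

View pics/w6.png

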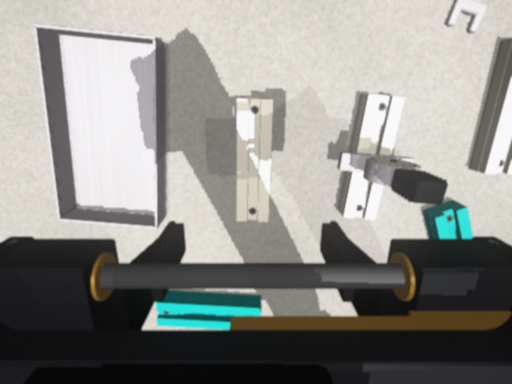

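The left guide at px (253,158) lies well aligned beneath the jaws. I'll descend to it.

```bash
python3 -m jog '[[[0.4,0.2,0,0,0,1.4,8.7],[0,0,3,0,0,0,8.7],[0,0,3,0,0,0,8.7],[0,0,3,0,0,0,8.7],[0,0,3,0,0,0,8.7],[0,0,3,0,0,0,8.7],[0,0,2,0,0,0,8.7],[0,0,2,0,0,0,8.7],[0,0,1,0,0,0,8.7],[0,0,0,0,0,0,8.7]]]'
python3 -c "
from h import *
st()"
```

```text
time: 11.65
position: [0.4798, 0.1886, 0.0411]
tool_rot: [3.14, -0.042, -0.005]
ft_force: [0.2, -0.4, 0.6]
grip_width: 1.0
t 11.65 p [0.4798 0.1886 0.0411] R [[1.0, -0.026, -0.003], [-0.026, -1.0, -0.001], [-0.003, 0.001, -1.0]] F [ 0.2 -0.4  0.6] g 1.0
```

```bash
python3 -m jog '[[[0,-0.2,0.6,0,0,0,8.7],[0,0,0.5,0,0,0,8.7],[0,0,0,0,0,0,3.6],[0,0,0,0,0,0,3.6],[0,0,0,0,0,0,3.6],[0,0,0,0,0,0,3.6],[0,0,0,0,0,0,3.6],[0,0,0,0,0,0,3.6],[0,0,0,0,0,0,3.6],[0,0,0,0,0,0,3.6],[0,0,0,0,0,0,3.6]]]' 30
python3 -c "
from h import *
st()"
```

```text
time: 12.75
position: [0.4806, 0.192, 0.0316]
tool_rot: [3.141, -0.038, 0.0]
ft_force: [-0.4, 1.2, 1.4]
grip_width: 0.505
t 12.75 p [0.4806 0.192  0.0316] R [[1.0, -0.024, 0.0], [-0.024, -1.0, -0.0], [0.0, 0.0, -1.0]] F [-0.4  1.2  1.4] g 0.505
```

```bash
python3 -m jog '[[[0,0,-2,0,0,0,3.6],[0,0,-4,0,0,0,3.6],[0,0,-4,0,0,0,3.6],[0.6,-3.6,0,0,0,0,3.6],[0.6,-3.6,0,0,0,0,3.6],[0.6,-3.6,0,0,0,0,3.6],[0.6,-3.7,0,0,0,0,3.6],[0.6,-3.7,0,0,0,0,3.6],[0,0,0,0,0,3.8,3.6],[0,0,0,0,0,0,3.6]]]' 30
python3 - <<'E'
from h import *
st(); d=snap('top','t2.png')
for r in finder.trace('tray','top')[:1]: print(r['conf'],fit(d,r['region'],TRAY,[.515,.369,-.1]))
snap('wrist','w7.png')
E
```

```text
time: 13.75
position: [0.5136, 0.374, 0.1299]
tool_rot: [3.137, -0.139, -0.004]
ft_force: [0.5, -0.1, -3.8]
grip_width: 0.504
t 13.75 p [0.5136 0.374  0.1299] R [[0.996, -0.088, -0.003], [-0.088, -0.996, -0.001], [-0.003, 0.001, -1.0]] F [ 0.5 -0.1 -3.8] g 0.504
0.78 (array([ 0.5154,  0.3683, -0.0585]), np.float64(0.403))
```

View pics/w7.png

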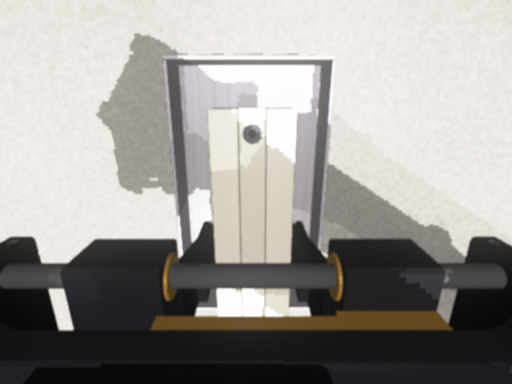

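The guide is centred over the tray and parallel to its walls (tray cols 165–333, guide 210–297). I'll lower it in.

```bash
python3 -m jog '[[[0,0,3,0,0,0,3.6],[0,0,3,0,0,0,3.6],[0,0,2,0,0,0,3.6],[0,0,1,0,0,0,3.6],[0,0,0.3,0,0,0,3.6],[0,0,0.1,0,0,0,3.6],[0,0,0.1,0,0,0,3.6],[0,0,0,0,0,0,3.6]]]' 30
python3 -c "
from h import *
st()"
```

```text
time: 14.7
position: [0.5155, 0.3736, 0.0376]
tool_rot: [-3.137, 0.142, -0.002]
ft_force: [-0.5, 1.5, -4.6]
grip_width: 0.505
t 14.7 p [0.5155 0.3736 0.0376] R [[0.996, -0.09, 0.002], [-0.09, -0.996, 0.001], [0.001, -0.001, -1.0]] F [-0.5  1.5 -4.6] g 0.505
```

Still 3 mm up, so I lower the rest, release and rise.

```bash
python3 -m jog '[[[0,0,0.2,0,0,0,3.6],[0,0,0.1,0,0,0,3.6],[0,0,0,0,0,0,3.6],[0,0,0,0,0,0,5.8],[0,0,0,0,0,0,5.8],[0,0,0,0,0,0,5.8],[0,0,0,0,0,0,5.8],[0,0,-2,0,0,0,5.8],[0,0,-4,0,0,0,5.8],[0,0,-4,0,0,0,5.8],[0,0,-4,0,0,0,5.8],[0,0,-4,0,0,0,5.8]]]' 30
python3 -m jog '[[[0,0,-2,0,0,0,5.8],[0,0,0,0,0,0,5.8],[0,0,0,0,0,0,5.8]]]'
python3 - <<'E'
from h import *
st(); d=snap('top'); s=snap('side')
im=np.hstack([d['frame'][60:260,60:460],s['frame'][120:350,100:500][:200]])
cv2.imwrite('pics/end.png',cv2.cvtColor(cv2.resize(im,None,fx=1,fy=1),cv2.COLOR_RGB2BGR))
for r in finder.trace('gauge','top')[:1]: print('gauge',r['conf'],fit(d,r['region'],GAUGE,[.485,.039,-.07],z=.03))
for n,m,z in(('guide_a',GUIDE,.03),('sprocket',None,.01),('wrench',None,.005),('grease_tin',None,.085),('tray',None,.042)):
  for r in finder.trace(n,'top')[:7]:
    b=rect(d,r['region'],z);print(n,r['conf'],np.round(b[0],1),np.round(b[1],1),round(b[2],1))
    if m and b[0][0]>400: print('  fit',fit(d,r['region'],m,[b[0][0]/1000,b[0][1]/1000,0],z=.003 if b[0][1]>300 else 0))
E
```

```text
time: 15.9
position: [0.5147, 0.3731, 0.2151]
tool_rot: [3.138, -0.142, 0.0]
ft_force: [0.3, -0.5, 0.1]
grip_width: 0.665
time: 16.2
position: [0.5148, 0.373, 0.2332]
tool_rot: [3.138, -0.142, 0.0]
ft_force: [0.3, -0.7, -1.0]
grip_width: 0.668
t 16.2 p [0.5148 0.373  0.2332] R [[0.996, -0.09, 0.0], [-0.09, -0.996, -0.0], [0.0, 0.0, -1.0]] F [ 0.3 -0.7 -1. ] g 0.668
gauge 0.65 (array([ 0.4812,  0.0376, -0.0931]), np.float64(0.892))
guide_a 0.95 [484.5  40.7] [ 43.7 159.1] 84.9
  fit (array([ 0.4835,  0.0399, -0.0934]), np.float64(0.787))
guide_a 0.86 [ 341.6 -104.1] [162.2  47. ] 22.0
guide_a 0.77 [ 545.5 -127.3] [ 50.1 161.2] 88.0
  fit (array([ 0.5456, -0.1308, -0.0111]), np.float64(0.95))
guide_a 0.77 [514.7 369.7] [ 52.5 160.3] 84.8
  fit (array([ 0.5139,  0.3712, -0.0909]), np.float64(0.537))
guide_a 0.76 [ 312.5 -328.4] [165.6  45.4] 83.4
guide_a 0.72 [238.6 203.7] [52.7 49. ] 89.6
sprocket 0.95 [754.8 182.3] [114.4 113.4] 89.9
wrench 0.74 [737.  -79.2] [ 38.4 197.7] 75.7
grease_tin 0.79 [ 698.9 -266.5] [67.1 88.7] 44.5
tray 0.56 [513.5 368.6] [139.8 227.1] 84.7
tray 0.54 [485.9  38. ] [84.6 25.1] 82.6
```

View pics/end.png

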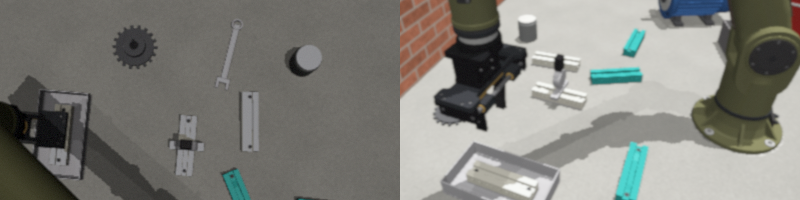

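The guide lies in the tray groove up, and the gauge is upright across the middle guide. One last check is the dial after release, cropped from the w5 picture already taken.

```bash
python3 -c "
import cv2
f=cv2.imread('pics/w5.png')[155:215,205:305];cv2.imwrite('pics/w5c.png',cv2.resize(f,None,fx=7,fy=7,interpolation=cv2.INTER_CUBIC))"
python3 -c "
from h import *
close_job(); st()"
```

```text
the job is handed in; nothing more can be done
the job is handed in; nothing more can be done
```

The worn guide is the middle one, and the gauge stands on it. The left guide is in the tray, and I handed the job in at about 16 s of robot time.

- **Right guide:** the gauge read about 8.5 mm with the base just short of fully seated, so the guide is good. I did not push it all the way flat there, because pushing further could only lower the reading.
- **Middle guide:** it read about 12.3 mm with the base pressed flat, so it is worn. I left the gauge upright there, and after release it fitted its expected pose well.
- **Left guide:** I did not gauge it. I took it as good because only one guide is worn, and laid it groove up in the tray.

**Last checks:**
- **Tray guide:** the final top view puts it within about 3 mm of the tray's centre.
- **Other things:** the right guide, wrench, tin, sprocket and tray measured within a few millimetres of where they started. So did the middle guide, though it was partly hidden by the gauge. The gripper was open and clear, about 0.2 m up.
- **Not confirmed:** I could not read the dial again after letting go of the gauge, because the picture limit was reached. The masks for the guide in the tray and the middle guide fitted less well (0.54 and 0.79), since both were partly hidden.

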